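Lock the board test jig with its quarter-turn T-stud

TASK

Lock the circuit-board test jig: take the T-stud out of its stand, pass its T-head down through the slot in the jig, press it down against the sprung pressure plate, give it a quarter turn, and ease it up so that the head springs home into the cross groove and the upright stud, let go, holds the plate down. Feel for the slot gently and never force it, and leave the meter, the black spool and the screwdriver where they are.

Things in the scene. Friction and masses are not known exactly. Their poses are not given: they have to be found in the camera images.
- jig: Test jig, fixed to the bench: dark steel base 160 x 110 x 8 mm. Origin at bench level under the centre of the plate's window, z up, x along the jig to the end with the green circuit board. Four steel guide posts, 8 mm thick, top z 68 mm, at x -38 and +77, y -38 and +38 mm. All z values of the jig are heights above the bench.
- jig_window (a point): Centre of the pressure plate's window, at the raised plate's top (z 54 mm); jig axes. The slippery grey plate is 4 mm thick, x -48 to +87, y -48 to +48 mm; its window is 27 mm (x) by 33 mm (y). It is sprung: a push of about 3 N starts it down, about 12 N takes it 10 mm down to its hard stop (top z 44 mm).
- jig_slot (a point): Middle of the slot's possible places, on top of the aluminium lock block (z 40 mm) seen through the window; jig axes. The slot is 9 mm wide (x) by 28.5 mm long (y), z 40 to 31.5 mm. The block is clamped, unmeasured, so that the slot's true centre lies from -8 to +8 mm of here along the jig's x (none along y): find it by sight or light touches.
- jig_groove (a point): Middle of the cross groove's possible places (it shifts along x with the slot, centred on it), at the groove's ceiling, z 35 mm; jig axes. The groove is cut in the block's underside (z 31.5 mm), 27.5 mm long along x, 11 mm wide. Below z 31.5 mm is a free space 32 x 32 mm where the head can turn either way. After a quarter turn the head seats up in the groove.
- stud_mid (a point): T-stud, loose, about 80 g, upright; this point is on its axis half-way up, 27.25 mm above the head's underside, z up. From below: steel T-head 24 mm long (x) x 7 x 7 mm; stem 7 mm thick, 14.5 mm long; black flange 54 mm across, 5 mm thick; black wing handle 36 mm long (x, as the head) x 12 mm thick (y) x 28 mm high, its top 54.5 mm above the head's underside.
- stud_head (a point): Centre of the stud's T-head, 3.5 mm above its underside; x along the head's 24 mm length. The flange meets the plate when this point is at z 36 mm; at the plate's hard stop it is at z 26 mm; the head is clear of the slot and free to turn below z 28 mm; seated in the groove it is at z 31.5 mm, with the plate held 4.5 mm down.
- stand: Fixed grey plastic stand, 70 x 70 x 30 mm, origin at the centre of its underside, with a 28 mm square hole through it; the stud's head hangs in the hole at any yaw, the flange lying on the stand's top.
- meter: Yellow handheld meter lying flat, 150 x 72 x 39 mm; bystander.
- spool: Black plastic spool standing on end, 54 mm across, 41 mm high; bystander.
- driver: Screwdriver lying on the bench; bystander.
Mind the look-alikes: they are no part of the job. What is shaped like the part that bears stud_mid but orange is not meant. There is more than one size of the jig; the job needs the larger.

How it is judged:
By the outcome, as a careful person would: the job done as asked, in the order asked, and still so for the second after the job is handed in, with the robot touching nothing.
It also fails if it takes over 72 s, if anything falls off the work surface, if the arm or the gripper's body presses on something with over 40 N, if the wrist force passes 120 N, or if a joint passes its speed limit or range.

ROBOT

A 6-joint arm with a two-finger parallel gripper is mounted at the origin on the work surface. World frame = base frame: x ahead of the robot, y to its left, z up, the work surface at z = 0. Lengths are in m, angles in rad, forces in N, time in s.
With the tool pointing down it reaches from about 0.35 to 0.975 m from the base axis. Payload 4.9 kg.
Tool frame: the origin (TCP) lies midway between the tips of the shut fingers; the grasp point (between the pads) lies 19 mm behind it; z points along the fingers, y is the direction in which the jaws open and shut (so a half turn about z gives the same grasp; the last joint's range is limited). The gripper opens to 85 mm and grips with 20 to 120 N. Pads are 22 mm wide; open, the fingers measure 114 mm over their backs; the gripper's body (76 mm by 85 mm) begins 54 mm behind the grasp point. The pads swing forward as they close: fully open they stand 13 mm farther back than shut.
Start: joints at [1.19, 0.053, 1.613, -0, 1.476, -0.119], TCP at [0.162, 0.604, 0.231] pointing down, gripper open.
Joint ranges: [-3.01, 3.01], [-1.01, 2.22], [0.06, 2.58], [-1.02, 4.17], [0.09, 2.62], [-3.14, 3.14]. Speed limits (rad/s): [2.57, 2.57, 3.14, 3.14, 3.14, 3.14].

INTERFACE

Orientations are given as a unit quaternion [w, x, y, z].
In Python, from plant import state, grab_frame, camera_params, job_done, boxes_of gives the robot as it stands.
- The arm moves only by the tool step_arm, never from a script. Its argument "steps" is a list of rows, each a list of 4 numbers: the shift along the tool's x, y, z in mm, then the turn about the tool's z in degrees. A call has 1 to 8 rows; each row shifts and turns the pose as measured when the row begins, along the tool's axes as they then stand; what a row does not reach is not made up. A row lasts 1/10 s, in which the tool goes at most 50 mm and 8.59 degrees, less where a joint would pass 70% of its speed; a pose out of reach is approached as far as the arm can. A call is refused whole if a number of a shift passes 50 or a number of a turn 8.59, either way. A call with a gripper value outside its range is refused whole. "claw" is the opening in per cent of the stroke, from 0 (shut) to 100 (fully open), set as the call begins (left out, the last holds). The fingers move at their own pace and stop on an object; the grip force is fixed at half the most. Time passes only in rows, so rows that do not move let the fingers close. It gives the time, the measured TCP pose, the force and the opening at its end, in the units of the state.
- state(): the state, without advancing time (a new reading comes with each control period).
- grab_frame(name): name is "side" or "top" or "wrist"; returns (picture, depth): 480x640x3 uint8, red, green, blue; 480x640 float32, m along the optical axis (not along the pixel's ray), 0 where there is no reading.
- camera_params(name): a dict with "mtx" (3x3 intrinsics, pixels), "extrinsics" (4x4, takes a point from camera to world coordinates); the wrist camera has in their place "T_tool_cam" (4x4, takes a point from camera to tool coordinates, whose origin is the TCP and whose axes are the flange's). Camera axes: x right, y down, z forward; pixel columns grow to the right and rows downward; lengths in m; the calibration is good to about 2 mm. The wrist camera is an equidistant fisheye: a pixel r from the principal point sees the ray r / f radians off the axis. A picture is of the moment at which its call begins: read the wrist's pose just before it. camera_params takes no time and is no camera call.
- job_done(): hands the job in, once; it reports no verdict.
Trained networks look in the newest picture that a camera, given by its name, has taken for a name from the list of things; names that differ only in an ending like _2 or _b are one class to them, and where a whole thing is asked for, a point or a joint stands for the part that bears it (a point fixed in the world has none). Each returns a list of dicts, best first, with "p" (0 to 1); they miss things now and then, are a little off and sometimes report something else, mostly with a low value. They report only what shows in the picture. A call takes as long as a camera call. They do not tell look-alikes from the thing itself.
- boxes_of(camera, label): "box" ([left, top, width, height] in pixels, round what is visible of it).
The state is a dict: "time": time; "joint_pos": joint angles; "joint_vel": joint speeds; "joint_efforts": joint torques, N m; "tool_pos": TCP position; "tool_rot": TCP orientation; "contact_force": force on the tool from outside, world axes, zero at the start; "ft_torque": the same for the moment, N m; "gripper_width": opening from 0.0 (shut) to 1.0 (fully open).
Only numpy, scipy, OpenCV 4.12 (cv2) and the standard library are available. Lean on these libraries where they do the work, as an engineer would, in place of code of your own. Each camera call takes 0.05 s, during which the arm holds its last target. There are 200 camera calls.

## Working session

There is one attempt and no reset: what is moved stays moved. The work goes in short steps, Python scripts to look and compute and a tool call to move; the robot and the scene stay as the last step left them, time stands still between calls to the robot, and variables do not carry over. Pictures are saved under pics/ and viewed, about 8 in all and at most 12, crops included, and the job is handed in when it is done.

Besides the shell and the picture viewer there is one more tool, called after ">>>" in YAML: its name, and indented under it one key for each argument. step_arm: Moves the arm, as the interface text tells. Its arguments: {"type":"object","properties":{"steps":{"type":"array"},"claw":{"type":"number"}},"required":["steps"]}

```bash
mkdir -p pics; ls; python3 - <<'E'
from plant import *
import cv2,numpy as np
s=state();print(s)
for n in ["top","side"]:
    im,d=grab_frame(n);cv2.imwrite(f"pics/{n}0.png",im[:,:,::-1]);np.save(f"pics/{n}0.npy",d)
    p=camera_params(n);print(n,p)
    for l in ["jig","stud_mid","stand","meter","spool","driver"]:
        print(l,[(b["box"],round(b["p"],2)) for b in boxes_of(n,l)][:4])
print(camera_params("wrist"))
E
```

```text
pics
{'time': 0.0, 'joint_pos': array([ 1.19001670e+00,  5.33767594e-02,  1.61435690e+00,  2.19989613e-05,
        1.47600905e+00, -1.18977402e-01]), 'joint_vel': array([-6.02858505e-04, -1.92217664e-05,  6.92143215e-05, -7.64482478e-04,
        2.40952979e-04,  1.89349327e-03]), 'joint_efforts': array([ 1.32181063e-03, -3.93706620e+01, -3.70165443e+01, -8.21990352e-05,
        7.04276143e-03, -2.83819773e-06]), 'tool_pos': array([0.16149955, 0.60309885, 0.23001312]), 'tool_rot': array([-2.76449268e-04,  1.30528569e-01,  9.91443966e-01, -1.03893548e-03]), 'contact_force': array([ 0.2890174 , -0.05869615,  0.63745628]), 'ft_torque': array([ 0.03415074, -0.0007726 , -0.00675923]), 'gripper_width': 0.9986359590980354}
top {'mtx': array([[486.78811169,   0.        , 322.3283677 ],
       [  0.        , 486.78811169, 231.03909804],
       [  0.        ,   0.        ,   1.        ]]), 'extrinsics': array([[-0.19301385, -0.96015656,  0.20210155,  0.32652506],
       [-0.98119152,  0.18824936, -0.04272456,  0.11909284],
       [ 0.00297678, -0.20654676, -0.9784322 ,  0.93076291],
       [ 0.
[... 1131 characters left out ...]
 0.65)]
stand [([272.9, 150.3, 37.5, 39.8], 0.84)]
meter [([147.9, 198.7, 87.7, 40.2], 0.78)]
spool [([367.0, 222.5, 36.4, 36.5], 0.89)]
driver [([223.7, 439.3, 149.3, 22.2], 0.84)]
{'mtx': array([[371.64829954,   0.        , 319.15316729],
       [  0.        , 371.64829954, 234.90774922],
       [  0.        ,   0.        ,   1.        ]]), 'T_tool_cam': array([[ 1.44850318e-03, -9.54448689e-01, -2.98371583e-01,
         7.57048231e-02],
       [ 9.99998615e-01,  1.13783675e-03,  1.21490919e-03,
        -2.49443282e-04],
       [-8.20070336e-04, -2.98372930e-01,  9.54449015e-01,
        -1.42719717e-01],
       [ 0.00000000e+00,  0.00000000e+00,  0.00000000e+00,
         1.00000000e+00]])}
```

```bash
python3 - <<'E'
import cv2
im=cv2.imread("pics/top0.png")[85:405,125:475]
cv2.imwrite("pics/topc.png",cv2.resize(im,None,fx=1.85,fy=1.85,interpolation=cv2.INTER_CUBIC))
E
```

```text
(no output)
```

View pics/topc.png

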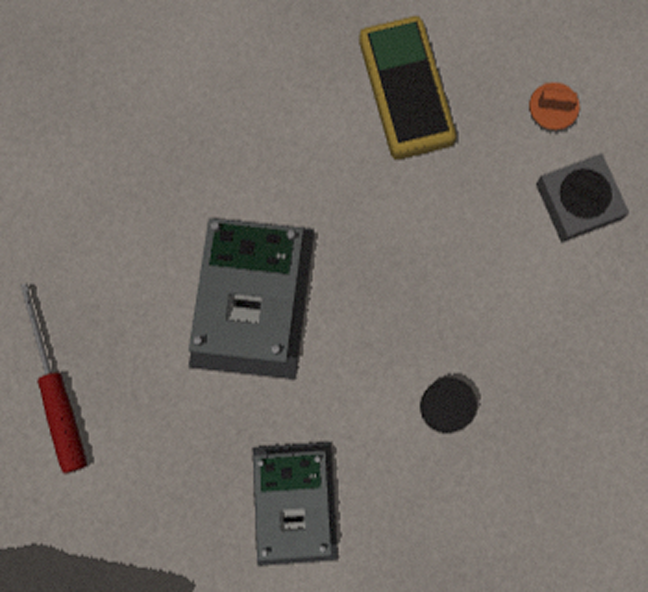

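View pics/side0.png

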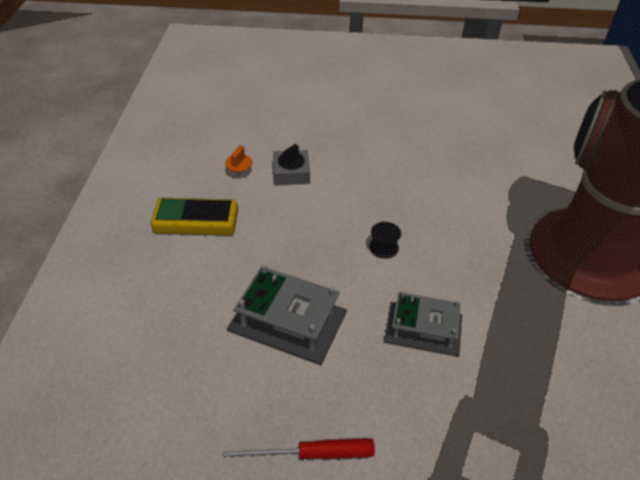

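Top view (crop): large jig at crop (250,300), i.e. full (265,250), board end up (+x world); small jig at (290,505) is the look-alike. Black stud in the stand at crop (585,193), i.e. full (441,190); the orange one lying at (555,105) is the decoy. The side view agrees.

```bash
cat > h.py <<'E'
import numpy as np,cv2
from plant import *
from scipy.spatial.transform import Rotation as R
def cloud(n,d):
    p=camera_params(n);K=p["mtx"];v,u=np.mgrid[:480,:640]
    x=(u-K[0,2])/K[0,0];y=(v-K[1,2])/K[1,1]
    if n=="wrist":
        th=np.hypot(x,y);k=np.where(th>1e-9,np.tan(np.minimum(th,1.4))/np.maximum(th,1e-9),1);x=x*k;y=y*k;T=tool()@p["T_tool_cam"]
    else: T=p["extrinsics"]
    P=np.stack([x*d,y*d,d],-1)@T[:3,:3].T+T[:3,3]; P[d<=0]=np.nan
    return P
def tool():
    s=state();T=np.eye(4);q=s["tool_rot"];T[:3,:3]=R.from_quat([*q[1:],q[0]]).as_matrix();T[:3,3]=s["tool_pos"];return T
def rect(P,zl,zh,c,r):
    Q=P.reshape(-1,3);m=(Q[:,2]>zl)&(Q[:,2]<zh)&(np.hypot(Q[:,0]-c[0],Q[:,1]-c[1])<r);Q=Q[m]
    if len(Q)<5:return None
    rc=cv2.minAreaRect((Q[:,:2]*1000).astype(np.float32));return rc,len(Q),Q.mean(0).round(4)
E
python3 - <<'E'
from h import *
for n,pj,ps in [("top",(265,250),(442,190)),("side",(300,300),(291,160))]:
    P=cloud(n,np.load(f"pics/{n}0.npy"))
    print(n,"bench z",np.nanmedian(P[300:420,100:220,2]))
    cj=np.nanmedian(P[pj[1]-25:pj[1]+25,pj[0]-20:pj[0]+20].reshape(-1,3),0);cs=P[ps[1],ps[0]];print(cj,cs)
    print("plate",rect(P,.048,.06,cj,.1)); print("stand",rect(P,.025,.034,cs,.06))
    print("flange",rect(P,.032,.045,cs,.04));print("handle",rect(P,.05,.07,cs,.04))
E
```

```text
top bench z -0.0003269318835227297
[0.4963195  0.19129932 0.05344406] [ 0.54392186 -0.15755567  0.04466297]
plate (((511.8729553222656, 200.39161682128906), (96.67060089111328, 135.58106994628906), 72.68421173095703), 3442, array([0.5111, 0.2004, 0.0542]))
stand (((548.117431640625, -159.9817657470703), (70.93751525878906, 71.83147430419922), 10.324621200561523), 856, array([ 0.5463, -0.1577,  0.0301]))
flange (((548.03857421875, -157.8624725341797), (66.53355407714844, 68.02318572998047), 15.407599449157715), 435, array([ 0.5451, -0.1563,  0.035 ]))
handle (((547.6312255859375, -159.01609802246094), (35.40447235107422, 12.737710952758789), 50.28929138183594), 154, array([ 0.5469, -0.1585,  0.0605]))
side bench z -0.00026996566795933763
[0.49475693 0.19148579 0.05321409] [ 0.54740323 -0.15192409  0.03903391]
plate (((513.1587524414062, 201.216552734375), (99.42982482910156, 136.0731201171875), 72.7544174194336), 4179, array([0.5125, 0.2047, 0.0541]))
stand (((548.075927734375, -158.1095733642578), (70.74147033691406, 77.01686096191406), 8.3029146194458), 585, array([ 0.5473, -0.1498,  0.0298]))
flange (((546.6859130859375, -149.68252563476562), (67.19767761230469, 59.84121322631836), 8.070777893066406), 292, array([ 0.5461, -0.1508,  0.0356]))
handle (((548.7464599609375, -157.94873046875), (38.022979736328125, 14.979680061340332), 54.387962341308594), 144, array([ 0.5487, -0.155 ,  0.0587]))
```

```bash
cat >> h.py <<'E'
def plan(p,yaw,n,k=8):
    """n rows to reach p (mm) with jaw axis (tool y) world yaw (deg); print the next k rows"""
    T=tool();p0=T[:3,3]*1000;Rm=T[:3,:3];a=np.degrees(np.arctan2(Rm[1,1],Rm[0,1]))
    dy=(yaw-a+180)%360-180;d=(np.array(p)-p0)/n;rows=[]
    for i in range(min(n,k)):
        rows.append([*np.round(Rm.T@d,1).tolist(),round(-dy/n,2)]);Rm=R.from_euler('z',dy/n,degrees=True).as_matrix()@Rm
    tilt=np.degrees(np.arccos(-T[2,2]));print("at",p0.round(1),"yaw",a.round(2),"tilt",tilt.round(2));print(rows)
E
python3 -c "
from h import *
plan([494,207,200],-17.3,14)"
```

```text
at [161.7 603.7 231.3] yaw 75.0 tilt 0.0
[[-30.3, -21.2, 2.2, np.float64(6.59)], [-32.5, -17.6, 2.2, np.float64(6.59)], [-34.3, -13.8, 2.2, np.float64(6.59)], [-35.7, -9.7, 2.2, np.float64(6.59)], [-36.5, -5.6, 2.2, np.float64(6.59)], [-36.9, -1.3, 2.2, np.float64(6.59)], [-36.8, 2.9, 2.2, np.float64(6.59)], [-36.3, 7.1, 2.2, np.float64(6.59)]]
```

>>> step_arm:
  steps:
    - [-30, -21, 2, 6.6]
    - [-32.5, -17.5, 2, 6.6]
    - [-34, -14, 2, 6.6]
    - [-35.5, -10, 2, 6.6]
    - [-36.5, -5.5, 2, 6.6]
    - [-37, -1.5, 2, 6.6]
    - [-37, 3, 2, 6.6]
    - [-36, 7, 2, 6.6]
  claw: 60

```text
time: 1.5
tool_pos: [0.3514, 0.3702, 0.2158]
tool_rot: [-0.0, 0.569, 0.822, 0.002]
contact_force: [-0.2, -0.2, 0.4]
gripper_width: 0.602
```

```bash
python3 -c "
from h import *
plan([494,207,200],-17.3,8)"
```

```text
at [351.4 370.2 215.8] yaw 20.59 tilt 0.26
[[-25.4, 9.5, 1.9, np.float64(4.74)], [-24.5, 11.6, 1.9, np.float64(4.74)], [-23.5, 13.6, 2.0, np.float64(4.74)], [-22.3, 15.4, 2.0, np.float64(4.74)], [-20.9, 17.2, 2.0, np.float64(4.74)], [-19.4, 18.9, 2.0, np.float64(4.74)], [-17.8, 20.4, 2.0, np.float64(4.74)], [-16.0, 21.8, 2.0, np.float64(4.74)]]
```

>>> step_arm:
  steps:
    - [-30, 11, 2, 5.5]
    - [-29, 13, 2, 5.5]
    - [-27, 15.5, 2, 5.5]
    - [-26, 18, 2, 5.5]
    - [-24, 20, 2, 5.5]
    - [-22, 22, 2, 5.5]
    - [-13, 16, 2, 3]
    - [0, 0, 0, 0]

```text
time: 2.3
tool_pos: [0.4883, 0.1951, 0.2026]
tool_rot: [-0.0, 0.806, 0.592, 0.004]
contact_force: [-0.9, 0.3, 0.1]
gripper_width: 0.603
```

```bash
python3 - <<'E'
from h import *
plan([494,207,200],-17.3,1)
im,d=grab_frame("wrist");P=cloud("wrist",d);cv2.imwrite("pics/w1.png",im[:,:,::-1]);np.save("pics/w1.npy",P)
print("plate",rect(P,.049,.059,(.512,.201),.1),"bench",np.nanmedian(P[...,2][abs(P[...,2])<.008]))
E
```

```text
at [488.3 195.1 202.6] yaw -17.4 tilt 0.48
[[13.0, 1.9, 2.7, np.float64(-0.1)]]
plate (((512.8206787109375, 200.5605010986328), (96.79291534423828, 135.8124237060547), 72.63249969482422), 16923, array([0.5128, 0.2028, 0.0547])) bench 0.0002302832019839829
```

View pics/w1.png

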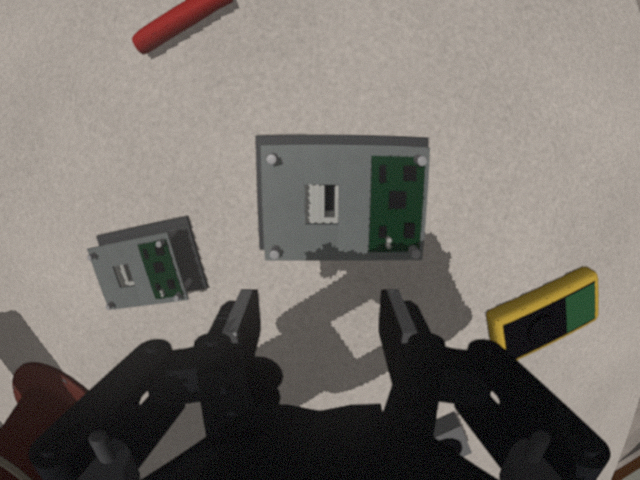

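```bash
cat >> h.py <<'E'
def jigmap(im,z,T,o=(494.2,206.5),yaw=-17.35,half=30,s=10):
    """rectified picture of plane z (mm) in jig axes, s px per mm"""
    p=camera_params("wrist");K=p["mtx"];W=np.linalg.inv(T@p["T_tool_cam"])
    g=np.arange(-half,half,1/s);X,Y=np.meshgrid(g,-g);c,sn=np.cos(np.radians(yaw)),np.sin(np.radians(yaw))
    Q=np.stack([o[0]+c*X-sn*Y,o[1]+sn*X+c*Y,0*X+z],-1)/1000
    C=Q@W[:3,:3].T+W[:3,3];r=np.hypot(C[...,0],C[...,1]);th=np.arctan2(r,C[...,2])
    u=K[0,2]+K[0,0]*th*C[...,0]/r;v=K[1,2]+K[1,1]*th*C[...,1]/r
    return cv2.remap(im,u.astype(np.float32),v.astype(np.float32),cv2.INTER_CUBIC)
E
python3 - <<'E'
from h import *
P=np.load("pics/w1.npy");im=cv2.imread("pics/w1.png");T=tool();np.save("pics/T1.npy",T)
a=jigmap(im,54,T);b=jigmap(im,40,T)
cv2.imwrite("pics/m1.png",cv2.resize(np.hstack([a,b]),(800,400)))
g=cv2.cvtColor(b,cv2.COLOR_BGR2GRAY)
for y in (-6,-2,2,6): print(y,[int(g[300-10*y-15:300-10*y+15,300+10*x-5:300+10*x+5].mean()) for x in range(-16,20)])
ga=cv2.cvtColor(a,cv2.COLOR_BGR2GRAY);print([int(ga[285:315,300+10*x-5:300+10*x+5].mean()) for x in range(-20,20)])
c,s=np.cos(np.radians(-17.35)),np.sin(np.radians(-17.35))
print("jig origin", 512.8-19.5*c,200.6-19.5*s)
E
```

```text
-6 [103, 99, 91, 83, 83, 98, 133, 155, 155, 152, 153, 153, 153, 152, 150, 148, 151, 152, 124, 65, 30, 28, 30, 33, 32, 37, 53, 100, 141, 148, 129, 109, 102, 102, 104, 105]
-2 [104, 98, 92, 85, 83, 96, 117, 140, 153, 152, 152, 155, 153, 150, 150, 150, 153, 151, 124, 69, 33, 31, 29, 32, 35, 38, 52, 101, 143, 147, 128, 109, 104, 104, 105, 105]
2 [104, 101, 91, 83, 87, 111, 139, 156, 156, 154, 152, 155, 156, 153, 152, 152, 152, 153, 122, 69, 34, 30, 31, 32, 35, 34, 54, 103, 146, 150, 130, 106, 101, 104, 104, 104]
6 [102, 102, 95, 84, 83, 96, 127, 150, 153, 153, 153, 154, 153, 153, 151, 151, 153, 153, 122, 68, 35, 29, 29, 31, 32, 37, 50, 101, 148, 155, 134, 108, 104, 105, 105, 103]
[102, 103, 104, 104, 105, 102, 94, 86, 83, 94, 118, 140, 152, 152, 152, 153, 154, 151, 150, 150, 153, 149, 110, 56, 31, 28, 30, 33, 35, 43, 81, 133, 150, 134, 111, 103, 105, 106, 104, 104]
jig origin 494.1872319145977 206.41505496096391
```

View pics/m1.png

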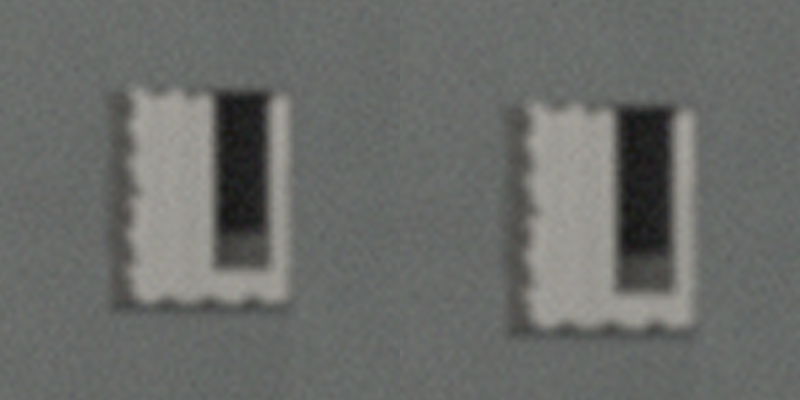

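Rectified view: slot dark strip, jig x from about 2.6 to 11, so its centre is at about +6.9 mm; window centred on my origin. Now the stud.

```bash
python3 -c "
from h import *
plan([548,-158,150],-38.5,11)"
```

```text
at [487.7 196.  202.8] yaw -17.29 tilt 0.49
[[-29.1, 14.8, 4.7, np.float64(1.93)], [-28.6, 15.7, 4.7, np.float64(1.93)], [-28.1, 16.7, 4.7, np.float64(1.93)], [-27.5, 17.6, 4.7, np.float64(1.93)], [-26.9, 18.5, 4.7, np.float64(1.93)], [-26.2, 19.4, 4.7, np.float64(1.93)], [-25.6, 20.3, 4.7, np.float64(1.93)], [-24.9, 21.2, 4.7, np.float64(1.93)]]
```

>>> step_arm:
  steps:
    - [-34, 17, 5, 2]
    - [-33.5, 18, 5, 2]
    - [-33, 19, 5, 2]
    - [-32, 20, 5, 2]
    - [-31, 21, 5, 2]
    - [-30.5, 22.5, 5, 2]
    - [-30, 24, 5, 2]
    - [-29, 24.5, 5, 2]

```text
time: 3.15
tool_pos: [0.5376, -0.1003, 0.163]
tool_rot: [-0.002, 0.876, 0.482, 0.008]
contact_force: [0.7, -0.2, 0.3]
gripper_width: 0.602
```

```bash
python3 -c "
from h import *
plan([548,-158,150],-38.5,4)"
```

```text
at [ 537.6 -100.3  163. ] yaw -32.39 tilt 0.99
[[-10.8, 9.9, 3.1, np.float64(1.53)], [-10.6, 10.2, 3.1, np.float64(1.53)], [-10.3, 10.5, 3.1, np.float64(1.53)], [-10.0, 10.7, 3.1, np.float64(1.53)]]
```

>>> step_arm:
  steps:
    - [-12, 11, 3, 1.8]
    - [-11.5, 11.5, 3, 1.8]
    - [-11, 11.5, 3, 1.5]
    - [-8, 8.5, 3, 1]
    - [0, 0, 0, 0]
    - [0, 0, 0, 0]

```text
time: 3.75
tool_pos: [0.5494, -0.1606, 0.1495]
tool_rot: [-0.003, 0.902, 0.433, 0.009]
contact_force: [-0.0, 0.3, -0.1]
gripper_width: 0.6
```

```bash
python3 - <<'E'
from h import *
im,d=grab_frame("wrist");P=cloud("wrist",d);cv2.imwrite("pics/w2.png",im[:,:,::-1]);T=tool();np.save("pics/w2.npy",P);np.save("pics/T2.npy",T)
c=(.548,-.158)
print("tool z",T[:3,2]);print("handle",rect(P,.054,.07,c,.035));print("stand",rect(P,.026,.033,c,.056));print("flange",rect(P,.0335,.04,c,.035))
plan([548,-158,150],-38.5,1)
E
```

```text
tool z [ 0.01281238  0.01345051 -0.99982745]
handle (((550.4221801757812, -160.37387084960938), (35.785457611083984, 11.863039016723633), 51.760650634765625), 987, array([ 0.5512, -0.1596,  0.0624]))
stand (((549.7726440429688, -160.82969665527344), (70.98692321777344, 70.79903411865234), 10.179478645324707), 4542, array([ 0.5519, -0.1583,  0.0301]))
flange (((550.9966430664062, -159.80569458007812), (52.15287780761719, 52.55207824707031), 49.84391403198242), 2980, array([ 0.5515, -0.1587,  0.0351]))
at [ 549.4 -160.5  149.5] yaw -38.73 tilt 1.06
[[1.1, -2.7, -0.5, np.float64(-0.23)]]
```

View pics/w2.png

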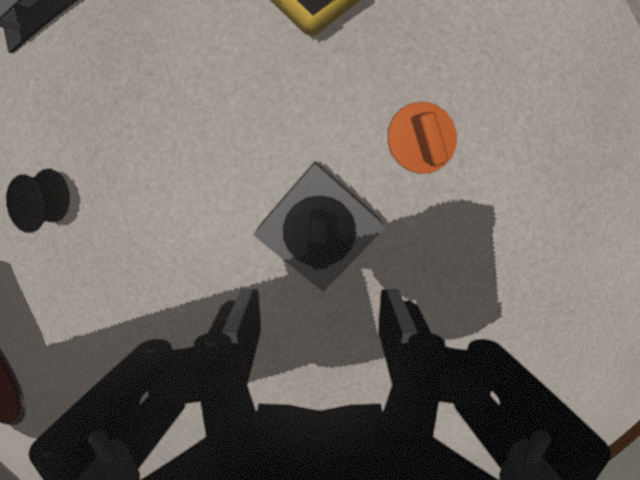

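Wrist view: black stud in the stand at (320,232); the orange look-alike is at (422,137). Same stud the top view shows. Descending to grasp.

```bash
python3 -c "
from h import *
plan([550,-160,44],-38.4,6)"
```

```text
at [ 549.4 -160.5  149.5] yaw -38.73 tilt 1.06
[[-0.2, -0.0, 17.6, np.float64(-0.05)], [-0.2, -0.0, 17.6, np.float64(-0.05)], [-0.2, -0.0, 17.6, np.float64(-0.05)], [-0.2, -0.0, 17.6, np.float64(-0.05)], [-0.2, -0.0, 17.6, np.float64(-0.05)], [-0.2, -0.0, 17.6, np.float64(-0.05)]]
```

>>> step_arm:
  steps:
    - [0, 0, 20, 0]
    - [0, 0, 20, 0]
    - [0, 0, 20, 0]
    - [0, 0, 20, 0]
    - [0, 0, 16, 0]
    - [0, 0, 8, 0]
    - [0, 0, 0, 0]

```text
time: 4.5
tool_pos: [0.5533, -0.1549, 0.0452]
tool_rot: [-0.002, 0.9, 0.436, 0.011]
contact_force: [-0.2, -0.6, 0.0]
gripper_width: 0.601
```

```bash
python3 -c "
from h import *
plan([550,-160,38],-38.4,2)"
```

```text
at [ 553.3 -154.9   45.2] yaw -38.33 tilt 1.28
[[-3.1, 0.3, 3.5, np.float64(0.04)], [-3.1, 0.3, 3.5, np.float64(0.04)]]
```

>>> step_arm:
  steps:
    - [-3.5, 0.3, 3.5, 0]
    - [-3, 0.3, 3.5, 0]
    - [-0.5, 0, 0, 0]
    - [0, 0, 0, 0]

```text
time: 4.9
tool_pos: [0.5511, -0.1619, 0.0403]
tool_rot: [0.0, 0.9, 0.436, 0.013]
contact_force: [-0.7, 0.2, 0.1]
gripper_width: 0.6
```

>>> step_arm:
  steps:
    - [0, 0, 0, 0]
    - [0, 0, 0, 0]
    - [0, 0, 0, 0]
    - [0, 0, 0, 0]
    - [0, 0, 0, 0]
    - [0, 0, 0, 0]
  claw: 0

```text
time: 5.5
tool_pos: [0.552, -0.1624, 0.0419]
tool_rot: [0.001, 0.9, 0.436, 0.013]
contact_force: [0.0, -0.6, 0.7]
gripper_width: 0.127
```

```bash
python3 -c "
from h import *
plan([550,-160,38],-38.4,2);T=tool();print(T[:3,2],state()['contact_force'])"
```

```text
at [ 552.  -162.4   41.9] yaw -38.33 tilt 1.54
[[0.3, -1.6, 1.9, np.float64(0.04)], [0.3, -1.6, 1.9, np.float64(0.04)]]
[ 0.02500489  0.00967233 -0.99964054] [ 0.00924927 -0.64893326  0.7403464 ]
```

>>> step_arm:
  steps:
    - [0, 0, 0, 0]
    - [0, 0, 0, 0]
    - [0, 0, 3, 0]
    - [0, 0, 2.5, 0]
    - [0, 0, 1, 0]
    - [0, 0, 0, 0]
  claw: 35

```text
time: 6.1
tool_pos: [0.5522, -0.1623, 0.0349]
tool_rot: [0.001, 0.9, 0.436, 0.013]
contact_force: [-0.3, -0.3, 2.2]
gripper_width: 0.349
```

```bash
python3 -c "
from h import *
plan([550,-160,37],-38.4,1);T=tool();print(T[:3,2],state()['contact_force'])"
```

```text
at [ 552.2 -162.3   34.9] yaw -38.32 tilt 1.53
[[0.5, -3.2, -2.1, np.float64(0.08)]]
[ 0.02494155  0.00969084 -0.99964194] [-0.28037899 -0.27444146  2.23557739]
```

>>> step_arm:
  steps:
    - [0, 0, -2.5, 0]
    - [0, 0, 0, 0]

```text
time: 6.3
tool_pos: [0.5522, -0.1624, 0.0375]
tool_rot: [0.001, 0.9, 0.436, 0.013]
contact_force: [-0.7, 0.3, -0.3]
gripper_width: 0.349
```

>>> step_arm:
  steps:
    - [0, 0, 0, 0]
    - [0, 0, 0, 0]
    - [0, 0, 0, 0]
    - [0, 0, 0, 0]
    - [0, 0, 0, 0]
  claw: 0

```text
time: 6.8
tool_pos: [0.5525, -0.1625, 0.0379]
tool_rot: [0.001, 0.9, 0.436, 0.014]
contact_force: [0.1, 0.5, 1.7]
gripper_width: 0.126
```

>>> step_arm:
  steps:
    - [0, 0, -10, 0]
    - [0, 0, -15, 0]
    - [0, 0, -20, 0]
    - [0, 0, -25, 0]
    - [0, 0, -25, 0]
    - [0, 0, -10, 0]

```text
time: 7.4
tool_pos: [0.548, -0.1628, 0.1483]
tool_rot: [-0.0, 0.9, 0.436, 0.012]
contact_force: [0.0, -0.9, -1.0]
gripper_width: 0.13
```

```bash
python3 - <<'E'
from h import *
im,d=grab_frame("wrist");P=cloud("wrist",d);T=tool();cv2.imwrite("pics/w3.png",im[:,:,::-1]);np.save("pics/w3.npy",P);np.save("pics/T3.npy",T)
plan([494,207,150],-17.3,11);print(T[:3,2],state()['contact_force'])
cv2.imwrite("pics/w3c.png",cv2.resize(im[180:440,180:460,::-1],None,fx=2,fy=2))
E
```

```text
at [ 548.6 -163.1  149.4] yaw -38.32 tilt 1.48
[[23.3, -24.8, 0.2, np.float64(-1.91)], [24.1, -24.0, 0.2, np.float64(-1.91)], [24.9, -23.1, 0.2, np.float64(-1.91)], [25.7, -22.3, 0.3, np.float64(-1.91)], [26.4, -21.4, 0.3, np.float64(-1.91)], [27.1, -20.5, 0.3, np.float64(-1.91)], [27.8, -19.6, 0.3, np.float64(-1.91)], [28.4, -18.7, 0.4, np.float64(-1.91)]]
[ 0.02378121  0.01014082 -0.99966575] [1.2133833  1.14757972 1.024169  ]
```

View pics/w3c.png

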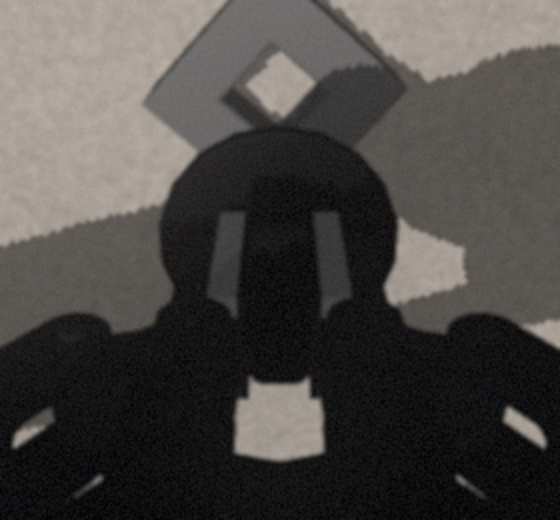

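Stud held clear of the stand. Measuring the stud's place in the tool frame.

```bash
python3 - <<'E'
from h import *
P=np.load("pics/w3.npy").reshape(-1,3);T=np.load("pics/T3.npy");Q=(P-T[:3,3])@T[:3,:3]*1000
m=(np.hypot(Q[:,0]-5,Q[:,1])<35)&(abs(Q[:,2]-3)<6);F=Q[m];print(len(F))
print(np.histogram(F[:,2],bins=np.arange(-3,10)))
A=np.c_[F,np.ones(len(F))]; 
co=np.linalg.lstsq(np.c_[F[:,:2],np.ones(len(F))],F[:,2],rcond=None)[0];print("plane",co)
F=F[abs(F[:,2]-np.median(F[:,2]))<2]
h=cv2.convexHull(F[:,:2].astype(np.float32))[:,0];print(cv2.minEnclosingCircle(h))
u=h[h[:,0]>0];  # fit circle on forward arc
s=np.linalg.lstsq(np.c_[2*u,np.ones(len(u))],(u**2).sum(1),rcond=None)[0];print("fit",s[:2],np.sqrt(s[2]+s[0]**2+s[1]**2))
# front arc directly
r=27;from scipy.optimize import least_squares
print(least_squares(lambda c:np.hypot(u[:,0]-c[0],u[:,1]-c[1])-r,[0,0]).x)
E
```

```text
4388
(array([  18,   29,   17,   13,  297, 1956, 1626,  307,   87,   33,    5,
          0]), array([-3, -2, -1,  0,  1,  2,  3,  4,  5,  6,  7,  8,  9]))
plane [0.0355956  0.00584586 2.5022766 ]
((0.26271116733551025, 0.7113604545593262), 27.004472732543945)
fit [0.05127926 0.83158386] 26.85964846370238
[-0.12002872  0.87072811]
```

>>> step_arm:
  steps:
    - [23, -25, 0, -2]
    - [24, -24, 0, -2]
    - [25, -23, 0, -2]
    - [26, -22, 0, -2]
    - [26.5, -21.5, 0, -2]
    - [27, -20.5, 0, -2]
    - [28, -19.5, 0, -2]
    - [28.5, -18.5, 0, -2]

```text
time: 8.25
tool_pos: [0.5037, 0.1112, 0.1479]
tool_rot: [0.002, 0.83, 0.558, 0.011]
contact_force: [0.4, 0.3, -0.7]
gripper_width: 0.128
```

```bash
python3 -c "
from h import *
plan([494,207,150],-17.3,4);T=tool();print(T[:3,2],state()['contact_force'])"
```

```text
at [503.7 111.2 147.9] yaw -22.18 tilt 1.3
[[21.3, -11.3, -0.4, np.float64(-1.22)], [21.5, -10.8, -0.4, np.float64(-1.22)], [21.7, -10.4, -0.4, np.float64(-1.22)], [22.0, -9.9, -0.3, np.float64(-1.22)]]
[ 0.02099143  0.00867801 -0.99974199] [ 0.35299016  0.29470334 -0.71428834]
```

```bash
python3 -c "
from h import *
plan([486,156.6,106],-17.35,5)"
```

```text
at [503.7 111.2 147.9] yaw -22.18 tilt 1.3
[[6.9, -6.8, 8.4, np.float64(-0.97)], [7.1, -6.7, 8.4, np.float64(-0.97)], [7.2, -6.6, 8.4, np.float64(-0.97)], [7.3, -6.5, 8.4, np.float64(-0.97)], [7.4, -6.3, 8.4, np.float64(-0.97)]]
```

>>> step_arm:
  steps:
    - [7, -7, 8, -1]
    - [7, -7, 8.5, -1]
    - [7, -6.5, 8.5, -1]
    - [7, -6.5, 8.5, -1]
    - [6, -6, 8, -0.8]
    - [0, 0, 0, 0]
    - [0, 0, 0, 0]

```text
time: 8.95
tool_pos: [0.4808, 0.158, 0.0991]
tool_rot: [0.001, 0.803, 0.595, 0.008]
contact_force: [-0.3, -0.3, -0.8]
gripper_width: 0.13
```

```bash
python3 - <<'E'
from h import *
T=tool();im,d=grab_frame("wrist");cv2.imwrite("pics/w4.png",im[:,:,::-1]);P=cloud("wrist",d);np.save("pics/w4.npy",P);np.save("pics/T4.npy",T)
plan([486,156.6,106],-17.35,1);print(T[:3,2])
b=jigmap(im,40,T);a=jigmap(im,54,T);cv2.imwrite("pics/m4.png",cv2.resize(np.hstack([a,b])[:,:,::-1],(800,400)))
g=cv2.cvtColor(b,cv2.COLOR_RGB2GRAY);ga=cv2.cvtColor(a,cv2.COLOR_RGB2GRAY)
for y in (-6,0,6): print(y,[int(g[300-10*y-15:300-10*y+15,300+10*x-5:300+10*x+5].mean()) for x in range(-16,20)])
print([int(ga[285:315,300+10*x-5:300+10*x+5].mean()) for x in range(-20,20)])
print("plate",rect(P,.049,.059,(.512,.201),.1))
Q=(P.reshape(-1,3)-T[:3,3])@T[:3,:3]*1000
F=Q[(np.hypot(Q[:,0],Q[:,1])<35)&(abs(Q[:,2]-2.8)<2.2)];h=cv2.convexHull(F[:,:2].astype(np.float32))[:,0];print(cv2.minEnclosingCircle(h))
E
```

```text
at [480.7 157.9  99.1] yaw -16.92 tilt 0.91
[[0.4, 5.6, -6.8, np.float64(0.43)]]
[ 0.01446987  0.00704715 -0.99987047]
-6 [123, 124, 113, 95, 96, 97, 113, 163, 185, 181, 181, 180, 180, 182, 179, 176, 176, 177, 177, 134, 53, 36, 36, 37, 39, 45, 45, 57, 128, 177, 182, 147, 120, 122, 123, 123]
0 [124, 126, 116, 93, 98, 97, 120, 169, 187, 183, 181, 182, 183, 184, 181, 178, 179, 179, 179, 135, 53, 37, 38, 39, 40, 45, 45, 55, 124, 180, 182, 149, 120, 123, 123, 123]
6 [124, 124, 118, 96, 99, 99, 119, 171, 190, 186, 182, 182, 185, 187, 182, 181, 180, 182, 178, 131, 49, 38, 38, 40, 37, 43, 45, 58, 134, 184, 186, 158, 119, 123, 124, 123]
[123, 123, 123, 123, 124, 123, 125, 115, 94, 97, 97, 114, 158, 184, 182, 180, 182, 183, 181, 178, 178, 179, 177, 119, 42, 37, 39, 38, 40, 45, 48, 113, 176, 181, 145, 121, 122, 123, 123, 123]
plate (((513.385986328125, 199.49612426757812), (96.88273620605469, 136.02615356445312), 72.75567626953125), 38694, array([0.5133, 0.2035, 0.0546]))
((0.2140665054321289, 0.6379766464233398), 26.894624710083008)
```

View pics/m4.png

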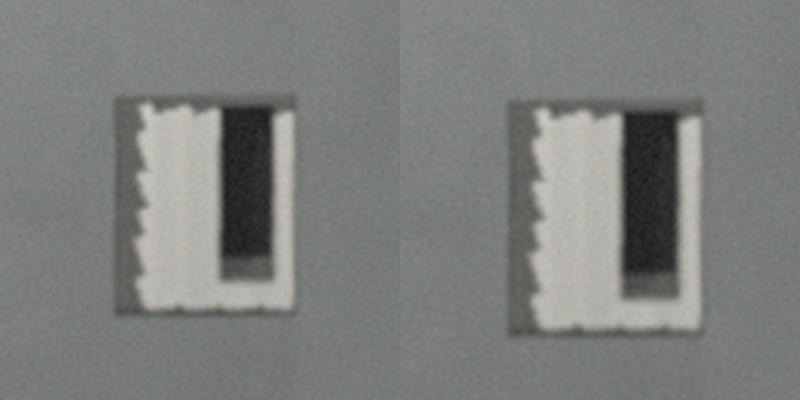

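```bash
python3 -c "
from h import *
plan([500.2,204.2,92],-17.3,4)"
```

```text
at [480.7 157.9  99.1] yaw -16.92 tilt 0.91
[[12.5, 1.3, 1.9, np.float64(0.1)], [12.5, 1.3, 1.9, np.float64(0.1)], [12.5, 1.2, 1.9, np.float64(0.1)], [12.5, 1.2, 1.9, np.float64(0.1)]]
```

>>> step_arm:
  steps:
    - [12.5, 1.3, 0, 0.1]
    - [12.5, 1.3, 1, 0.1]
    - [12.5, 1.2, 2, 0.1]
    - [9, 1, 2, 0]
    - [0, 0, 0, 0]
    - [0, 0, 0, 0]

```text
time: 9.6
tool_pos: [0.5032, 0.2052, 0.0963]
tool_rot: [0.002, 0.805, 0.593, 0.01]
contact_force: [-0.1, -0.6, -0.4]
gripper_width: 0.129
```

```bash
python3 -c "
from h import *
plan([500.2,204.2,76],-17.3,4);print(tool()[:3,2],state()['contact_force'])"
```

```text
at [503.2 205.2  96.3] yaw -17.3 tilt 1.15
[[-0.5, -0.7, 5.1, np.float64(0.0)], [-0.5, -0.7, 5.1, np.float64(0.0)], [-0.5, -0.7, 5.1, np.float64(0.0)], [-0.5, -0.7, 5.1, np.float64(0.0)]]
[ 0.01843009  0.00811424 -0.99979722] [-0.06083194 -0.59277159 -0.42672966]
```

>>> step_arm:
  steps:
    - [-0.5, -0.8, 5, 0]
    - [-0.5, -0.8, 5, 0]
    - [-0.5, -0.8, 5, 0]
    - [-0.5, -0.6, 4, 0]
    - [0, 0, 0, 0]
    - [0, 0, 0, 0]

```text
time: 10.2
tool_pos: [0.4986, 0.2031, 0.0746]
tool_rot: [0.002, 0.806, 0.592, 0.009]
contact_force: [0.3, -0.4, -1.1]
gripper_width: 0.126
```

```bash
python3 -c "
from h import *
plan([500.1,204.2,72],-17.3,4);print(tool()[:3,2],state()['contact_force'])"
```

```text
at [498.6 203.1  74.6] yaw -17.36 tilt 1.03
[[0.4, 0.3, 0.7, np.float64(-0.02)], [0.4, 0.3, 0.7, np.float64(-0.02)], [0.4, 0.3, 0.7, np.float64(-0.02)], [0.4, 0.3, 0.7, np.float64(-0.02)]]
[ 0.01644278  0.00713923 -0.99983932] [ 0.28827644 -0.40091516 -1.1476505 ]
```

>>> step_arm:
  steps:
    - [0.8, 0.6, 0.5, 0]
    - [0.8, 0.6, 0.5, 0]
    - [0, 0, 0, 0]
    - [0, 0, 0, 0]

```text
time: 10.6
tool_pos: [0.5009, 0.2044, 0.0742]
tool_rot: [0.002, 0.806, 0.592, 0.009]
contact_force: [1.0, 0.9, -0.9]
gripper_width: 0.129
```

```bash
python3 -c "
from h import *
plan([500.1,204.2,68],-17.3,4);print(tool()[:3,2],state()['contact_force'])"
```

```text
at [500.9 204.4  74.2] yaw -17.37 tilt 1.1
[[-0.1, -0.2, 1.5, np.float64(-0.02)], [-0.1, -0.2, 1.5, np.float64(-0.02)], [-0.1, -0.2, 1.5, np.float64(-0.02)], [-0.1, -0.2, 1.5, np.float64(-0.02)]]
[ 0.01765898  0.00743083 -0.99981645] [ 0.99165873  0.91420207 -0.93475885]
```

>>> step_arm:
  steps:
    - [-0.1, -0.2, 1.5, 0]
    - [-0.1, -0.2, 1.5, 0]
    - [-0.1, -0.2, 1.5, 0]
    - [0, -0.2, 1.5, 0]
    - [0, 0, 1, 0]
    - [0, 0, 0, 0]

```text
time: 11.2
tool_pos: [0.5002, 0.2044, 0.0666]
tool_rot: [0.002, 0.806, 0.592, 0.009]
contact_force: [0.4, -0.0, -1.7]
gripper_width: 0.124
```

```bash
python3 -c "
from h import *
plan([500.1,204.2,66],-17.3,1);print(tool()[:3,2],state()['contact_force'],state()['ft_torque'])"
```

```text
at [500.2 204.4  66.6] yaw -17.37 tilt 1.1
[[-0.3, -0.0, 0.6, np.float64(-0.07)]]
[ 0.0177511   0.00743807 -0.99981477] [ 0.38177735 -0.02129874 -1.67990662] [-0.03124702  0.05400454  0.00053359]
```

No contact force and already 2.8 mm below block top: the head seems to be in the slot. Continuing gently.

>>> step_arm:
  steps:
    - [0, 0, 1.5, 0]
    - [0, 0, 1.5, 0]
    - [0, 0, 1, 0]
    - [0, 0, 0, 0]

```text
time: 11.6
tool_pos: [0.5003, 0.2045, 0.0623]
tool_rot: [0.002, 0.806, 0.592, 0.009]
contact_force: [-0.2, 0.1, -0.8]
gripper_width: 0.124
```

>>> step_arm:
  steps:
    - [0, 0, 1, 0]
    - [0, 0, 1, 0]
    - [0, 0, 1, 0]
    - [0, 0, 0, 0]

```text
time: 12.0
tool_pos: [0.5017, 0.205, 0.0611]
tool_rot: [0.003, 0.806, 0.592, 0.011]
contact_force: [-0.5, -0.3, 2.6]
gripper_width: 0.129
```

>>> step_arm:
  steps:
    - [0, -0.3, 1.5, 0]
    - [0, -0.3, 1.5, 0]
    - [0, -0.2, 1.5, 0]
    - [0, 0, 1.5, 0]

```text
time: 12.4
tool_pos: [0.5021, 0.2056, 0.057]
tool_rot: [0.003, 0.806, 0.592, 0.012]
contact_force: [-2.6, -1.3, 7.8]
gripper_width: 0.128
```

```bash
python3 -c "
from h import *
plan([500.1,204.2,52.7],-17.3,1);print(tool()[:3,2],state()['contact_force'],state()['ft_torque'])"
```

```text
at [502.1 205.6  57. ] yaw -17.38 tilt 1.37
[[-2.0, -1.6, 4.3, np.float64(-0.08)]]
[ 0.02212373  0.00916614 -0.99971322] [-2.61781609 -1.26979358  7.83114559] [0.05957819 0.67071612 0.00247072]
```

>>> step_arm:
  steps:
    - [-0.5, -0.7, 1.5, 0]
    - [-0.5, -0.7, 1.5, 0]
    - [-0.3, -0.5, 1.5, 0]

```text
time: 12.7
tool_pos: [0.5021, 0.2057, 0.0555]
tool_rot: [0.003, 0.806, 0.592, 0.014]
contact_force: [-2.0, -0.5, 7.9]
gripper_width: 0.125
```

```bash
python3 -c "
from h import *
plan([500.1,204.2,52.7],-17.3,1);print(tool()[:3,2],state()['contact_force'],state()['ft_torque'])"
```

```text
at [502.1 205.7  55.5] yaw -17.39 tilt 1.61
[[-2.1, -1.5, 2.8, np.float64(-0.09)]]
[ 0.02599774  0.01072473 -0.99960447] [-1.97505149 -0.52372675  7.86369156] [-6.57711725e-02  6.85262003e-01 -1.54351737e-04]
```

>>> step_arm:
  steps:
    - [0, 0, 2.2, 0]
    - [0, 0, 2.2, 0]
    - [0, 0, 2, 0]

```text
time: 13.0
tool_pos: [0.5029, 0.2068, 0.0528]
tool_rot: [0.003, 0.806, 0.592, 0.014]
contact_force: [-4.9, -0.7, 11.9]
gripper_width: 0.126
```

```bash
python3 -c "
from h import *
plan([500.1,204.2,52.7],-17.3,1);print(tool()[:3,2],state()['contact_force'],state()['ft_torque'])"
```

```text
at [502.9 206.8  52.8] yaw -17.4 tilt 1.61
[[-3.3, -1.9, 0.0, np.float64(-0.1)]]
[ 0.02526873  0.01222603 -0.99960593] [-4.89038509 -0.71779683 11.92386356] [-0.00929082  1.1258487   0.04786874]
```

>>> step_arm:
  steps:
    - [-0.5, -1, 1.4, 0]
    - [-0.5, -1, 1.4, 0]
    - [-0.3, -0.8, 1.4, 0]

```text
time: 13.3
tool_pos: [0.5028, 0.2069, 0.0528]
tool_rot: [0.004, 0.806, 0.592, 0.016]
contact_force: [-2.4, -1.3, 8.9]
gripper_width: 0.123
```

```bash
python3 -c "
from h import *
plan([500.1,204.2,52.7],-17.3,1);print(tool()[:3,2],state()['contact_force'],state()['ft_torque'])"
```

```text
at [502.8 206.9  52.8] yaw -17.39 tilt 1.9
[[-3.4, -1.7, -0.0, np.float64(-0.09)]]
[ 0.03045071  0.01293632 -0.99945255] [-2.43174097 -1.31850566  8.90296598] [-0.22254543  0.68856566 -0.00190188]
```

>>> step_arm:
  steps:
    - [-0.3, -0.6, 1.5, -5]
    - [-0.3, -0.6, 1.5, -8]
    - [-0.3, -0.6, 1.5, -8]

```text
time: 13.6
tool_pos: [0.5027, 0.2076, 0.0527]
tool_rot: [0.007, 0.68, 0.733, 0.017]
contact_force: [-4.2, -0.6, 10.6]
gripper_width: 0.129
```

```bash
python3 -c "
from h import *
plan([500.1,204.2,52.7],-17.3,1);print(tool()[:3,2],state()['contact_force'],state()['ft_torque'])"
```

```text
at [502.7 207.6  52.7] yaw 4.31 tilt 2.06
[[-3.2, -2.9, -0.2, np.float64(21.61)]]
[ 0.03259073  0.01511071 -0.99935455] [-4.2335474  -0.56120249 10.64291281] [-0.07086564  0.89814836 -0.03291429]
```

>>> step_arm:
  steps:
    - [-1.2, -0.8, 1.4, -8]
    - [-1.2, -0.6, 1.4, -8]
    - [-1.2, -0.6, 1.4, -8]

```text
time: 13.9
tool_pos: [0.5022, 0.2063, 0.0525]
tool_rot: [0.008, 0.505, 0.863, 0.017]
contact_force: [-5.7, 1.4, 11.1]
gripper_width: 0.134
```

```bash
python3 -c "
from h import *
plan([500.1,204.2,52.7],72.7,7);print(tool()[:3,2],state()['contact_force'],state()['ft_torque'])"
```

```text
at [502.2 206.3  52.5] yaw 29.28 tilt 2.16
[[-0.1, -0.4, -0.0, np.float64(-6.2)], [-0.1, -0.4, -0.0, np.float64(-6.2)], [-0.0, -0.4, -0.0, np.float64(-6.2)], [0.0, -0.4, -0.0, np.float64(-6.2)], [0.1, -0.4, -0.0, np.float64(-6.2)], [0.1, -0.4, -0.0, np.float64(-6.2)], [0.2, -0.4, -0.0, np.float64(-6.2)]]
[ 0.03159499  0.02043752 -0.99929178] [-5.70595046  1.37551193 11.13094617] [ 0.23498602  1.31361965 -0.04077096]
```

>>> step_arm:
  steps:
    - [-0.3, -1.3, 1.4, -8]
    - [-0.1, -1.3, 1.3, -8]
    - [0.1, -1.3, 1.3, -8]

```text
time: 14.2
tool_pos: [0.5016, 0.2061, 0.0531]
tool_rot: [0.013, 0.307, 0.952, 0.018]
contact_force: [-2.3, 1.2, 9.6]
gripper_width: 0.13
```

```bash
python3 -c "
from h import *
plan([500.1,204.2,52.7],72.7,3);print(tool()[:3,2],state()['contact_force'],state()['ft_torque'])"
```

```text
at [501.6 206.1  53.1] yaw 54.27 tilt 2.51
[[0.0, -0.8, 0.1, np.float64(-6.14)], [0.1, -0.8, 0.1, np.float64(-6.14)], [0.2, -0.8, 0.1, np.float64(-6.14)]]
[ 0.03546573  0.02559992 -0.99904295] [-2.2581365   1.21425663  9.60310915] [ 0.2534259   0.72374673 -0.03710103]
```

>>> step_arm:
  steps:
    - [0, -1.2, 1.7, -7]
    - [0.2, -1.2, 1.7, -6.5]
    - [0.2, -1, 1.6, -5.5]

```text
time: 14.5
tool_pos: [0.5015, 0.2057, 0.0529]
tool_rot: [0.017, 0.138, 0.99, 0.017]
contact_force: [-3.6, 0.3, 10.4]
gripper_width: 0.13
```

```bash
python3 -c "
from h import *
plan([500.1,204.2,52.7],72.7,1);print(tool()[:3,2],state()['contact_force'],state()['ft_torque'])"
```

```text
at [501.5 205.7  52.9] yaw 74.12 tilt 2.76
[[0.9, -1.9, 0.1, np.float64(1.42)]]
[ 0.0375649   0.0300302  -0.99884286] [-3.55001579  0.25891913 10.37131559] [ 0.15281927  0.96946502 -0.04847672]
```

>>> step_arm:
  steps:
    - [0.8, -2, 1.5, 0.5]
    - [0.8, -2.2, 1.5, 0.5]
    - [0.6, -2, 1.5, 0.4]

```text
time: 14.8
tool_pos: [0.501, 0.2045, 0.0535]
tool_rot: [0.019, 0.15, 0.988, 0.023]
contact_force: [-2.4, 3.5, 9.2]
gripper_width: 0.129
```

```bash
python3 -c "
from h import *
plan([499.5,203.5,52.7],72.7,1);print(tool()[:3,2],state()['contact_force'],state()['ft_torque'])"
```

```text
at [501.  204.5  53.5] yaw 72.76 tilt 3.39
[[1.2, -1.4, 0.7, np.float64(0.06)]]
[ 0.04453203  0.03882457 -0.99825325] [-2.44168232  3.53362087  9.17644127] [0.62738397 0.64915414 0.04627527]
```

>>> step_arm:
  steps:
    - [0.3, -0.5, 0, 0]
    - [0.3, -0.5, -0.3, 0]
    - [0.2, -0.3, -0.5, 0]

```text
time: 15.1
tool_pos: [0.5008, 0.2046, 0.0567]
tool_rot: [0.02, 0.15, 0.988, 0.024]
contact_force: [1.2, 1.1, -1.1]
gripper_width: 0.134
```

```bash
python3 -c "
from h import *
plan([499.5,203.5,57.4],72.7,1);print(tool()[:3,2],state()['contact_force'],state()['ft_torque'])"
```

```text
at [500.8 204.6  56.7] yaw 72.79 tilt 3.53
[[0.9, -1.4, -0.8, np.float64(0.09)]]
[ 0.04609444  0.04073524 -0.99810618] [ 1.22370686  1.07898165 -1.09820917] [ 0.08814638  0.20233216 -0.03488719]
```

```bash
python3 - <<'E'
from h import *
T=tool();im,d=grab_frame("wrist");cv2.imwrite("pics/w5.png",im[:,:,::-1]);P=cloud("wrist",d)
def pz(P):
    c=np.cos(np.radians(-17.3));s=np.sin(np.radians(-17.3));Q=P.reshape(-1,3)*1000
    X=(Q[:,0]-494.2)*c+(Q[:,1]-206.4)*s;Y=-(Q[:,0]-494.2)*s+(Q[:,1]-206.4)*c
    m=(Q[:,2]>38)&(Q[:,2]<66)
    for nm,mm in [("x<-25,",(X<-28)&(X>-45)&(abs(Y)<28)),("x>60 pcb",(X>50)&(X<70)&(abs(Y)<28)),("y+",(Y>34)&(Y<45)&(X>-28)&(X<30)),("y-",(Y<-34)&(Y>-45)&(X>-28)&(X<30))]:
        k=m&mm; print(nm,k.sum(),np.round(np.median(Q[k,2]),1) if k.sum() else None)
pz(np.load("pics/w4.npy"));print("now");pz(P)
im,d=grab_frame("top");P=cloud("top",d);print("top before");pz(cloud("top",np.load("pics/top0.npy")));print("top now");pz(P)
E
```

```text
x<-25, 3401 54.1
x>60 pcb 3874 56.0
y+ 2472 54.1
y- 1254 54.0
now
x<-25, 5296 47.5
x>60 pcb 991 50.3
y+ 2545 47.5
y- 2706 47.4
top before
x<-25, 291 53.6
x>60 pcb 319 55.7
y+ 189 53.6
y- 189 53.7
top now
x<-25, 131 46.9
x>60 pcb 1 54.4
y+ 56 47.0
y- 50 47.4
```

Forces have dropped to about zero and the plate sits ~6.6 mm down (4.5 for upright seated, ≥8 if not in groove): head is in the groove but the stud is tilted with the tool. Releasing to let it right itself.

>>> step_arm:
  steps:
    - [0, 0, 0, 0]
    - [0, 0, 0, 0]
    - [0, 0, 0, 0]
    - [0, 0, 0, 0]
  claw: 40

```text
time: 15.6
tool_pos: [0.5001, 0.2043, 0.0549]
tool_rot: [0.019, 0.15, 0.988, 0.023]
contact_force: [-0.7, 0.8, 3.2]
gripper_width: 0.399
```

```bash
cat >> h.py <<'E'
def pz(P):
    c=np.cos(np.radians(-17.3));s=np.sin(np.radians(-17.3));Q=P.reshape(-1,3)*1000
    X=(Q[:,0]-494.2)*c+(Q[:,1]-206.4)*s;Y=-(Q[:,0]-494.2)*s+(Q[:,1]-206.4)*c
    for nm,mm in [("x-",(X<-28)&(X>-45)&(abs(Y)<28)),("y+",(Y>34)&(Y<45)&(X>-28)&(X<30)),("y-",(Y<-34)&(Y>-45)&(X>-28)&(X<30))]:
        k=(Q[:,2]>38)&(Q[:,2]<66)&mm; print(nm,k.sum(),np.round(np.median(Q[k,2]),1) if k.sum() else None)
    r=np.hypot(X-6.8,Y);k=(r<26)&(Q[:,2]>50)&(Q[:,2]<95)
    f=k&(Q[:,2]<62);h=k&(Q[:,2]>72)
    for nm,m in (("flange",f),("handle top",h)):
        if m.sum()>20: print(nm,m.sum(),"z",np.percentile(Q[m,2],[5,50,95]).round(1),"jig xy",X[m].mean().round(1),Y[m].mean().round(1),cv2.minAreaRect(np.c_[X,Y][m].astype(np.float32)),"plane",np.linalg.lstsq(np.c_[X[m],Y[m],np.ones(m.sum())],Q[m,2],rcond=None)[0].round(3))
E
python3 - <<'E'
from h import *
T=tool();im,d=grab_frame("wrist");cv2.imwrite("pics/w6.png",im[:,:,::-1]);pz(cloud("wrist",d));print(state()['contact_force'],T[:3,3],T[:3,2])
E
```

```text
x- 5519 49.7
y+ 2201 49.7
y- 2347 49.6
flange 5806 z [53.7 54.7 57.8] jig xy 1.1 -0.2 ((6.227529525756836, 1.9606399536132812), (51.52914810180664, 47.254150390625), 10.923632621765137) plane [-5.0000e-03 -8.0000e-03  5.4915e+01]
handle top 5327 z [74.3 82.5 93.8] jig xy 1.9 -0.5 ((6.251733779907227, -1.8607749938964844), (47.52664566040039, 36.596954345703125), 73.05599212646484) plane [9.3000e-02 1.3000e-02 8.3411e+01]
[-0.79346517 -0.4035149   2.99797491] [0.50013619 0.20427117 0.05490843] [ 0.04526562  0.04009769 -0.99816993]
```

View pics/w6.png

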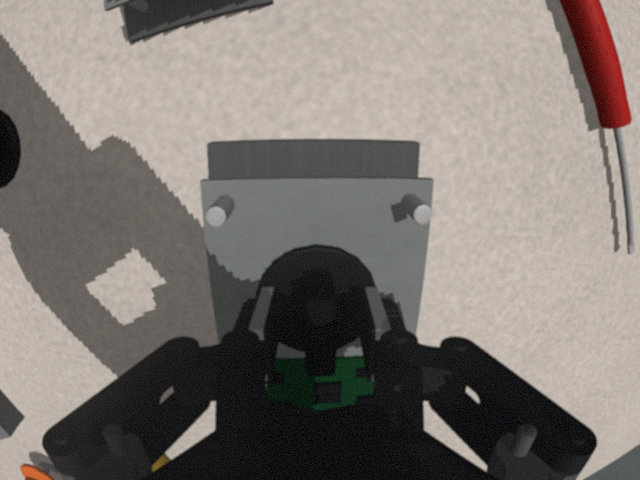

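Picture w6: stud upright at (318,300) on the plate, fingers open clear of the handle; plate is at 49.7 mm and the flange flat at 54.7. Retreating.

```bash
python3 -c "
from h import *
plan([500.2,204.4,130],72.7,6)"
```

```text
at [500.1 204.3  55. ] yaw 72.77 tilt 3.47
[[-0.4, 0.7, -12.5, np.float64(0.01)], [-0.4, 0.7, -12.5, np.float64(0.01)], [-0.4, 0.7, -12.5, np.float64(0.01)], [-0.4, 0.7, -12.5, np.float64(0.01)], [-0.4, 0.7, -12.5, np.float64(0.01)], [-0.4, 0.7, -12.5, np.float64(0.01)]]
```

>>> step_arm:
  steps:
    - [-0.2, 0.3, -5, 0]
    - [-0.4, 0.7, -11, 0]
    - [-0.4, 0.7, -12.5, 0]
    - [-0.4, 0.7, -15, 0]
    - [-0.4, 0.7, -20, 0]
    - [-0.4, 0.7, -25, 0]
    - [0, 0, -20, 0]
    - [0, 0, 0, 0]

```text
time: 16.45
tool_pos: [0.4982, 0.2026, 0.1724]
tool_rot: [0.02, 0.15, 0.988, 0.023]
contact_force: [-0.5, 0.1, 0.7]
gripper_width: 0.4
```

>>> step_arm:
  steps:
    - [-25, 0, -15, 0]
    - [-25, 0, -15, 0]
    - [-15, 0, 0, 0]
    - [0, 0, 0, 0]
    - [0, 0, 0, 0]

```text
time: 16.95
tool_pos: [0.5583, 0.1815, 0.2025]
tool_rot: [0.018, 0.15, 0.988, 0.023]
contact_force: [-0.4, 1.3, -1.1]
gripper_width: 0.397
```

```bash
python3 - <<'E'
from h import *
im,d=grab_frame("wrist");cv2.imwrite("pics/w7.png",im[:,:,::-1]);pz(cloud("wrist",d));print(state()['contact_force'],state()['tool_pos'])
im,d=grab_frame("side");cv2.imwrite("pics/s7.png",im[:,:,::-1]);cv2.imwrite("pics/s7c.png",cv2.resize(im[120:380,140:480,::-1],None,fx=2,fy=2))
for l in ["meter","spool","driver","stud_mid"]: print(l,[(b["box"],round(b["p"],2)) for b in boxes_of("side",l)][:2])
E
```

```text
x- 1519 49.3
y+ 978 49.3
y- 1019 49.3
flange 2607 z [53.  54.2 55.4] jig xy 6.0 -0.3 ((6.847511291503906, -0.06999015808105469), (51.65528869628906, 50.54568862915039), 0.40410953760147095) plane [ 0.0000e+00 -2.0000e-03  5.4228e+01]
handle top 830 z [80.3 81.9 83.3] jig xy 6.1 -1.6 ((6.6024932861328125, -1.6982808113098145), (35.67808151245117, 11.169275283813477), 0.2972937524318695) plane [3.0000e-03 6.4000e-02 8.1929e+01]
[-0.06986458 -0.32238014  0.07429701] [0.55796518 0.18148904 0.20209073]
meter [([153.1, 197.2, 82.9, 39.4], 0.63)]
spool [([367.8, 222.1, 32.5, 35.4], 0.64)]
driver [([222.9, 438.2, 150.8, 22.2], 0.7)]
stud_mid [([280.4, 286.1, 30.9, 31.9], 0.78)]
```

View pics/s7c.png

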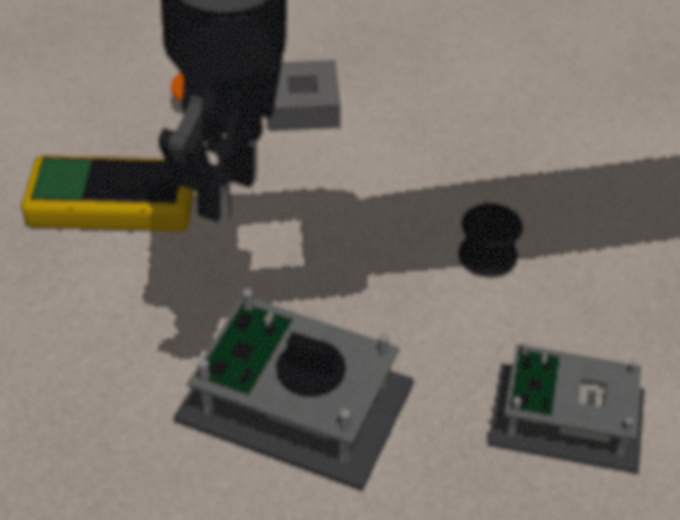

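The side view shows the stud standing upright in the large jig at crop (310,362), the stand empty, and the gripper clear of everything. The handle lies along jig x, turned by 0.3°. The plate is at 49.3 mm and level.

```bash
python3 -c "
from plant import *
print(job_done())"
```

```text
the job is handed in; nothing more can be done
None
```

The jig is locked and the job is handed in, at about 17 s of the 72 s allowed. I took the black T-stud from its stand and found the slot by sight, about 6.8 mm along +x. I lowered the head in without feeling any contact, pressed the plate down to about 12 N, gave it a quarter turn and eased it up. The head seated in the groove, and I let go and backed off.

- **Final checks:** The plate is level at about 49.3–49.7 mm, against 49.5 mm expected. The flange is flat at about 54.2–54.7 mm. The handle top is at about 82 mm and lies along jig x within 0.3°.
- **Surroundings:** The spool and screwdriver sit within a pixel or so of where they started in the side view. The meter's box differs by about 5 px, because the arm partly hid it. The wrist force reads about zero and the gripper is clear.
- **What went less well:** My first grip was too shallow, so I gripped again about 4 mm deeper. The tool built up about 3.5° of tilt while pressing and turning. While still gripped, the tilted stud held the plate at about 47.5 mm; it came level when I let go. On release the fingers rested on the flange with about 3 N until I lifted off.

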